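Turn a casting mould over onto its board

TASK

Two turn-over cradles stand on the model-maker's bench, each holding a casting mould and a plywood board lying one on the other. Find the cradle whose mould is still underneath its board, take it by its wooden handle bar and gently swing it right over, so that this mould and board are turned upside down together, with the mould resting on top of the board, and let go. Leave the other cradle, whose mould is already on top, as it is.

Things in the scene. Friction and masses are not known exactly. Their poses are not given: they have to be found in the camera images.
- cradle: aluminium fork on a level hinge, the one to turn. Origin: mid hinge axis, 60 mm above bench; x along hinge, y from hinge to handle, z up at start, down when fully over. Handle: round wooden bar, 12 mm thick, 112 mm long, along x, middle at (0,142,0) mm, ends fixed to side arms, 60 mm clear of the pair. Swings 180 degrees, stop to stop, about +x: handle rises from +y, over the hinge, down on the other side
- mould: rigid grey plastic mould lying in that cradle, under the board, 100 x 60 x 22 mm: two filled cavities on its open face, low ribs on its back. Origin at the centre of its back, z from back to cavities: up at start, down when turned over. Its centre is 50 mm from the hinge. Two prongs below and two above (44 mm high over all, reaching 76 mm from the hinge) keep the pair in with 1 mm play; nothing needs holding
- board: flat plywood board lying on that mould, 100 x 60 x 10 mm. Origin at the centre of the face that lies on the mould, z from there through the board: up at start, down when turned over
- other_cradle: the second, identical cradle, whose grey ribbed mould already lies on top of its board; origin and axes alike; leave alone. Both stand on fixed grey bases (170 along x, 230 mm along y, 10 mm thick) with hinge posts 78 mm high at x = -74 and +74 mm. The hinges are damped, with slight friction: the handle takes 4 to 9 N, and once let go a cradle sinks slowly to the nearer stop
Not all that is in view belongs to the job. What is shaped like the board but turquoise is not meant.

How it is judged:
By the outcome, as a careful person would: the job done as asked, in the order asked, and still so for the second after the job is handed in, with the robot touching nothing.
It also fails if it takes over 38 s, if anything falls off the work surface, if the arm or the gripper's body presses on something with over 40 N, if the wrist force passes 120 N, or if a joint passes its speed limit or range.

ROBOT

A 6-joint arm with a two-finger parallel gripper is mounted at the origin on the work surface. World frame = base frame: x ahead of the robot, y to its left, z up, the work surface at z = 0. Lengths are in m, angles in rad, forces in N, time in s.
With the tool pointing down it reaches from about 0.3 to 0.875 m from the base axis. Payload 6.4 kg.
Tool frame: the origin (TCP) lies midway between the tips of the shut fingers; the grasp point (between the pads) lies 19 mm behind it (ctrl.pinch_z is the distance from the TCP to the grasp point, in m); z points along the fingers, y is the line along which they close (so a half turn about z gives the same grasp; the last joint's range is limited). The gripper opens to 85 mm and grips with 20 to 120 N. Pads are 22 mm wide; open, the fingers measure 114 mm over their backs; the gripper's body (76 mm by 85 mm) begins 54 mm behind the grasp point. The pads swing forward as they close: fully open they stand 13 mm farther back than shut.
Start: joints at [-1.466, 0.181, 1.607, -0, 1.354, -0.206], TCP at [0.176, -0.547, 0.231] pointing down, gripper open.
Joint ranges: [-2.99, 2.99], [-0.89, 2.07], [0.3, 2.58], [-1.14, 4.28], [0, 2.63], [-3.12, 3.12]. Speed limits (rad/s): [2.57, 2.57, 3.01, 3.14, 3.14, 3.14].

INTERFACE

Orientations are given as a unit quaternion [w, x, y, z].
In Python, from bench import ctrl gives the robot as it stands.
- The arm moves only by the tool apply_moves, never from a script. Its argument "moves" is a list of rows, each an object with "jaw": the opening, from 0 (shut) to 1 (fully open); "offset": the shift along the tool's x, y, z in mm, a list of three; "rot": the turn, a rotation vector about the tool's x, y, z in degrees, a list of three. In form: [{"jaw": jaw, "offset": [dx, dy, dz], "rot": [ax, ay, az]}, ...]. A call has exactly 5 rows; each row shifts and turns the commanded pose from where the row before left it, along the tool's axes as they then stand; what a row does not reach is not made up. A row lasts 1/8 s, in which the tool goes at most 62.5 mm and 10.7 degrees, less where a joint would pass 70% of its speed; a pose out of reach is approached as far as the arm can. A call is refused whole if a number of a shift passes 62.5 or a number of a turn 10.7, either way. A call with a gripper value outside its range is refused whole. The fingers move at their own pace and stop on an object; the grip force is fixed at half the most. Time passes only in rows, so rows that do not move let the fingers close, or fill a call up. It gives the time, the measured TCP pose, the force, the opening and the grip force at its end, in the units of the state.
- ctrl.get_obs(): the state, without advancing time (a new reading comes with each control period).
- ctrl.camera(name): name is "side" or "top"; returns (picture, depth): 400x640x3 uint8, red, green, blue; 400x640 float32, m along the optical axis (not along the pixel's ray), 0 where there is no reading.
- ctrl.camera_params(name): a dict with "K" (3x3 intrinsics, pixels), "cam_to_world" (4x4, takes a point from camera to world coordinates). Camera axes: x right, y down, z forward; pixel columns grow to the right and rows downward; lengths in m; the calibration is good to about 2 mm. A picture is of the moment at which its call begins. camera_params takes no time and is no camera call.
- ctrl.hand_in(): hands the job in; it is judged then, once.
Trained networks look in the newest picture that a camera, given by its name, has taken for a name from the list of things; names that differ only in an ending like _2 or _b are one class to them, and where a whole thing is asked for, a point or a joint stands for the part that bears it (a point fixed in the world has none). Each returns a list of dicts, best first, with "score" (0 to 1); they miss things now and then, are a little off and sometimes report something else, mostly with a low value. They report only what shows in the picture. A call takes as long as a camera call. They do not tell look-alikes from the thing itself.
- ctrl.outline_of(camera, target): "region" (400x640 bool, what is visible of it) and "position" ([column, row] in pixels, amid what is visible of it).
The state is a dict: "time_s": time; "q": joint angles; "dq": joint speeds; "joint_efforts": joint torques, N m; "eef_pos": TCP position; "eef_rot": TCP orientation; "wrist_force": force on the tool from outside, world axes, zero at the start; "torque": the same for the moment, N m; "opening": opening from 0.0 (shut) to 1.0 (fully open); "grasp_force": force on a finger pad.
Only numpy, scipy, OpenCV 4.12 (cv2) and the standard library are available. Lean on these libraries where they do the work, as an engineer would, in place of code of your own. Each camera call takes 0.05 s, during which the arm holds its last target. There are 200 camera calls.

## Working session

There is one attempt and no reset: what is moved stays moved. The work goes in short steps, Python scripts to look and compute and a tool call to move; the robot and the scene stay as the last step left them, time stands still between calls to the robot, and variables do not carry over. Pictures are saved under pics/ and viewed, at most 10 in all, crops included, and the job is handed in when it is done.

Besides the shell and the picture viewer there is one more tool, called after "Request:" as name(argument=value, ...), one argument or row to a line, values as JSON. apply_moves: Moves the arm, as the interface text tells. Its arguments: {"type":"object","properties":{"moves":{"type":"array"}},"required":["moves"]}

```bash
mkdir -p pics; ls; python3 - <<'E'
from bench import ctrl
import cv2,numpy as np
ims=[]
for n in ("side","top"):
    p,d=ctrl.camera(n); ims.append(p); np.savez(f"{n}.npz",p=p,d=d)
    cv2.imwrite(f"pics/{n}0.png",p[:,:,::-1])
    P=ctrl.camera_params(n); print(n,P["K"].round(1).tolist(),P["cam_to_world"].round(3).tolist())
    for t in ("cradle","mould","board"):
        for r in ctrl.outline_of(n,t): print(n,t,round(r["score"],2),r["position"],r["region"].sum())
print(ctrl.get_obs()["eef_rot"],ctrl.pinch_z)
E
```

```text
pics
side [[444.6, 0.0, 323.1], [0.0, 444.6, 203.9], [0.0, 0.0, 1.0]] [[-0.863, -0.364, 0.35, 0.258], [-0.505, 0.611, -0.61, 0.727], [0.008, -0.703, -0.711, 0.796], [0.0, 0.0, 0.0, 1.0]]
side cradle 0.81 [312.5, 271.8] 2120
side mould 0.53 [299.6, 272.1] 220
side board 0.77 [244.4, 241.2] 958
side board 0.74 [248.0, 348.9] 1724
side board 0.72 [311.5, 262.2] 810
top [[365.4, 0.0, 319.0], [0.0, 365.4, 193.5], [0.0, 0.0, 1.0]] [[-0.013, -0.988, 0.153, 0.499], [-1.0, 0.01, -0.019, 0.098], [0.018, -0.153, -0.988, 0.846], [0.0, 0.0, 0.0, 1.0]]
top cradle 0.78 [251.5, 225.4] 2023
top board 0.93 [251.0, 141.5] 1101
top board 0.83 [154.9, 219.8] 1294
top board 0.81 [233.2, 226.6] 877
top board 0.34 [439.7, 247.6] 1949
[-1.34329981e-04  9.87948153e-01  1.54785107e-01  2.22171460e-05] 0.0187
```

View pics/side0.png

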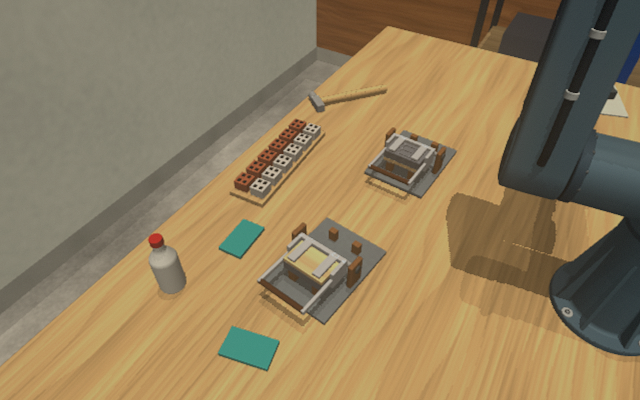

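View pics/top0.png

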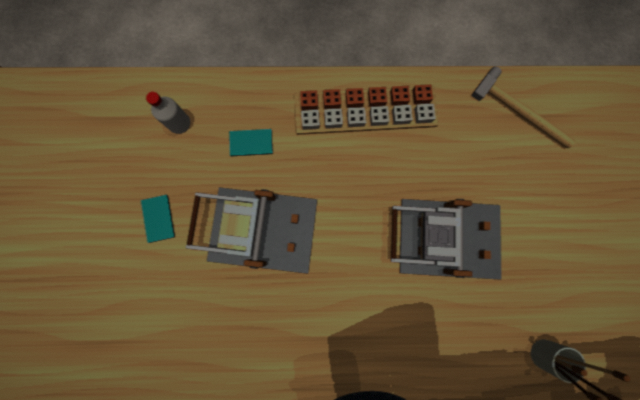

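Candidates: the left cradle at top (251,225) / side (312,270), with yellow plywood on top, and the right cradle at top (440,238) / side (408,155), with grey ribbed mould on top. The left one fits, since its board is uppermost. The turquoise plates are decoys. Next I'll confirm this in a crop and measure the handle and hinge.

```bash
cat > h.py <<'E'
from bench import ctrl
import cv2,numpy as np
def cloud(n,d):
    P=ctrl.camera_params(n);K=P["K"];T=P["cam_to_world"]
    v,u=np.mgrid[0:400,0:640]
    c=np.stack([(u-K[0,2])/K[0,0]*d,(v-K[1,2])/K[1,1]*d,d],-1)
    return c@T[:3,:3].T+T[:3,3]
E
python3 - <<'E'
from h import *
S=np.load("side.npz");T=np.load("top.npz")
a=cv2.resize(S["p"][205:335,245:400],(465,390),interpolation=cv2.INTER_CUBIC)
b=cv2.resize(T["p"][170:290,180:325],(330,273),interpolation=cv2.INTER_CUBIC)
c=np.zeros((390,800,3),np.uint8);c[:,:465]=a;c[:273,468:798]=b
cv2.imwrite("pics/crop.png",c[:,:,::-1])
for n,Z in (("side",S),("top",T)):
    W=cloud(n,Z["d"]);p=cv2.cvtColor(Z["p"],cv2.COLOR_RGB2HSV).astype(int)
    r=(slice(215,330),slice(250,390)) if n=="side" else (slice(180,275),slice(180,325))
    w=W[r].reshape(-1,3);h=p[r].reshape(-1,3);ok=(Z["d"][r].ravel()>0)
    br=ok&(h[:,0]<18)&(h[:,1]>90)&(h[:,2]<150)&(w[:,2]>.03)&(w[:,2]<.1)
    m=br.astype(np.uint8).reshape(Z["d"][r].shape)
    k,l,s,ce=cv2.connectedComponentsWithStats(m)
    for i in range(1,k):
        if s[i,4]>15:
            q=w[l.ravel()==i];print(n,ce[i].round()+[r[1].start,r[0].start],s[i,4],"med",np.median(q,0).round(3),"lo",np.percentile(q,3,0).round(3),"hi",np.percentile(q,97,0).round(3))
    for nm,lo,hi in (("base",.004,.016),("bench",-.01,.004)):
        g=ok&(h[:,1]<70)&(w[:,2]>lo)&(w[:,2]<hi)
        if g.sum()>50: print(n,nm,g.sum(),np.median(w[g],0).round(3),cv2.minAreaRect(w[g][:,:2].astype(np.float32)))
E
```

```text
side [299. 230.] 123 med [0.616 0.203 0.078] lo [0.611 0.185 0.059] hi [0.625 0.221 0.081]
side [333. 231.] 60 med [0.568 0.142 0.039] lo [0.56  0.132 0.03 ] hi [0.577 0.146 0.041]
side [356. 245.] 63 med [0.504 0.149 0.039] lo [0.495 0.14  0.032] hi [0.514 0.153 0.041]
side [354. 270.] 234 med [0.47  0.232 0.07 ] lo [0.465 0.207 0.031] hi [0.479 0.241 0.081]
side [280. 295.] 276 med [0.564 0.355 0.066] lo [0.517 0.346 0.06 ] hi [0.614 0.363 0.069]
side base 3432 [0.527 0.248 0.011] ((0.6120535135269165, 0.20333746075630188), (0.22988879680633545, 0.3050602972507477), 82.2327651977539)
top [265. 194.] 149 med [0.618 0.197 0.077] lo [0.613 0.181 0.037] hi [0.628 0.218 0.08 ]
top [194. 220.] 288 med [0.565 0.35  0.066] lo [0.517 0.34  0.061] hi [0.614 0.359 0.069]
top [295. 218.] 54 med [0.57  0.137 0.039] lo [0.561 0.13  0.037] hi [0.578 0.142 0.042]
top [291. 247.] 54 med [0.506 0.144 0.038] lo [0.498 0.138 0.036] hi [0.515 0.151 0.042]
top [254. 263.] 138 med [0.474 0.218 0.078] lo [0.464 0.2   0.056] hi [0.48  0.237 0.08 ]
top base 4514 [0.538 0.171 0.011] ((0.54695063829422, 0.2108941376209259), (0.22845350205898285, 0.16861774027347565), 82.4544677734375)
```

View pics/crop.png

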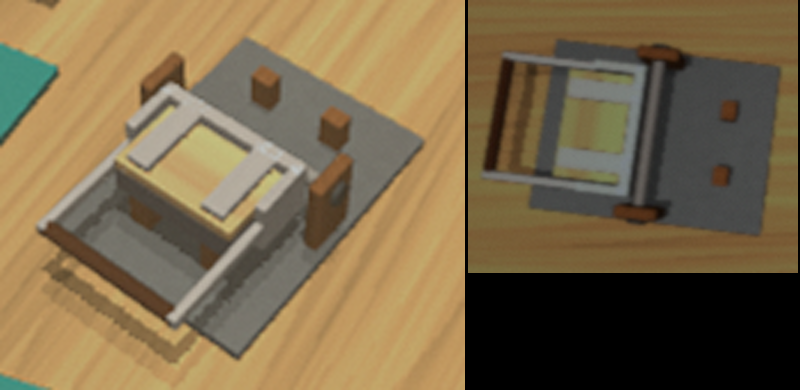

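The crop confirms it: yellow plywood lies on grey mould in the left cradle. Hinge centre is about (0.547, 0.211, 0.060), with cradle y at azimuth 82.5°. The measured handle middle is (0.565, 0.352) with its top at z 0.067, a radius of 142 mm, which agrees with the text. Next is a planner for the rows.

```bash
cat > plan.py <<'E'
from h import *
from scipy.spatial.transform import Rotation as Ro, Slerp
H=np.array([.547,.211,.060]); yc=np.array([.130,.9915,0]); xc=np.array([.9915,-.130,0])
Rc=np.stack([xc,yc,[0,0,1]],1)
A=40.
def pose(theta,back=0,deep=.004,phi=None):
    """TCP pose with the bar in the pads at swing angle theta (deg); back: retreat along tool z"""
    phi=-A+2*A*theta/180 if phi is None else phi
    R=Ro.from_matrix(Rc)*Ro.from_euler('x',phi,degrees=True)*Ro.from_matrix(np.diag([1,-1,-1]))
    t=np.radians(theta)
    g=H+.142*(np.cos(t)*yc+np.sin(t)*np.array([0,0,1]))
    return g+R.as_matrix()[:,2]*(ctrl.pinch_z+deep-back),R
def now():
    o=ctrl.get_obs();q=o["eef_rot"];return np.array(o["eef_pos"]),Ro.from_quat([q[1],q[2],q[3],q[0]])
def rows(way,start=None):
    p,R=start or now()
    for P,Q in way:
        o=np.round(R.inv().apply(P-p)*1000,0);r=np.round((R.inv()*Q).as_rotvec(degrees=True)*2)/2
        print(o.tolist(),r.tolist())
        p=p+R.apply(o/1000);R=R*Ro.from_rotvec(r,degrees=True)
    return p,R
def line(a,b,n):
    s=Slerp([0,1],Ro.concatenate([a[1],b[1]]))
    return [(a[0]+(b[0]-a[0])*k/n,s(k/n)) for k in range(1,n+1)]
E
python3 - <<'E'
from plan import *
a=now();b=pose(0,back=.12)
print(b[0],(a[1].inv()*b[1]).as_rotvec(degrees=True))
rows(line(a,b,25))
E
```

```text
[0.57359073 0.41380548 0.13453612] [-39.35407096  -8.82305934  24.23653121]
[27.0, -32.0, 4.0] [-1.5, -0.5, 1.0]
[26.0, -32.0, 3.0] [-1.5, -0.0, 1.0]
[26.0, -33.0, 2.0] [-1.5, -0.5, 1.0]
[25.0, -33.0, 1.0] [-2.0, -0.5, 1.0]
[25.0, -34.0, -1.0] [-1.5, -0.5, 1.0]
[24.0, -34.0, -2.0] [-1.5, -0.0, 1.0]
[24.0, -34.0, -2.0] [-1.5, -0.5, 1.0]
[22.0, -35.0, -4.0] [-1.5, -0.5, 1.0]
[22.0, -35.0, -5.0] [-1.5, -0.0, 0.5]
[22.0, -36.0, -5.0] [-1.5, -0.5, 1.0]
[22.0, -35.0, -7.0] [-2.0, -0.5, 1.0]
[20.0, -35.0, -8.0] [-1.5, -0.0, 1.0]
[20.0, -36.0, -9.0] [-1.5, -0.5, 1.0]
[19.0, -36.0, -11.0] [-1.5, -0.5, 1.0]
[19.0, -35.0, -11.0] [-1.5, -0.5, 1.0]
[17.0, -36.0, -12.0] [-1.5, -0.0, 1.0]
[18.0, -36.0, -14.0] [-2.0, -0.5, 1.0]
[16.0, -35.0, -14.0] [-1.5, -0.5, 1.0]
[16.0, -36.0, -16.0] [-1.5, -0.0, 1.0]
[15.0, -35.0, -17.0] [-1.5, -0.5, 1.0]
[14.0, -35.0, -18.0] [-1.5, -0.5, 1.0]
[13.0, -35.0, -19.0] [-1.5, -0.5, 1.0]
[13.0, -34.0, -19.0] [-1.5, -0.0, 1.0]
[12.0, -34.0, -21.0] [-2.0, -0.5, 1.0]
[11.0, -34.0, -22.0] [-1.5, -0.5, 0.5]
```

Request:
apply_moves(
  moves=[
    {"jaw": 0.6,"offset": [27,-33,0],"rot": [0,0,0]},
    {"jaw": 0.6,"offset": [34,-41,0],"rot": [0,0,0]},
    {"jaw": 0.6,"offset": [34,-41,0],"rot": [0,0,0]},
    {"jaw": 0.6,"offset": [34,-41,0],"rot": [0,0,0]},
    {"jaw": 0.6,"offset": [34,-41,0],"rot": [0,0,0]},
  ],
)

```text
time_s: 1.02
eef_pos: [0.2712, -0.3085, 0.2314]
eef_rot: [0.0, 0.988, 0.155, 0.0]
wrist_force: [0.8, 0.8, -0.4]
opening: 0.597
grasp_force: 0.0
```

Request:
apply_moves(
  moves=[
    {"jaw": 0.6,"offset": [34,-41,0],"rot": [0,0,0]},
    {"jaw": 0.6,"offset": [34,-41,0],"rot": [0,0,0]},
    {"jaw": 0.6,"offset": [34,-41,0],"rot": [0,0,0]},
    {"jaw": 0.6,"offset": [34,-41,0],"rot": [0,0,0]},
    {"jaw": 0.6,"offset": [34,-41,0],"rot": [0,0,0]},
  ],
)

```text
time_s: 1.65
eef_pos: [0.3705, -0.0613, 0.2318]
eef_rot: [0.0, 0.988, 0.155, 0.001]
wrist_force: [1.0, -1.1, 0.3]
opening: 0.6
grasp_force: 0.0
```

Request:
apply_moves(
  moves=[
    {"jaw": 0.6,"offset": [34,-41,0],"rot": [0,0,0]},
    {"jaw": 0.6,"offset": [34,-41,0],"rot": [0,0,0]},
    {"jaw": 0.6,"offset": [34,-41,0],"rot": [0,0,0]},
    {"jaw": 0.6,"offset": [34,-41,0],"rot": [0,0,0]},
    {"jaw": 0.6,"offset": [30,-36,0],"rot": [0,0,0]},
  ],
)

```text
time_s: 2.28
eef_pos: [0.4673, 0.1804, 0.2315]
eef_rot: [0.0, 0.988, 0.155, 0.0]
wrist_force: [1.0, 0.0, 1.4]
opening: 0.603
grasp_force: 0.0
```

```bash
python3 - <<'E'
from plan import *
o=ctrl.get_obs();print(o["time_s"],o["eef_pos"].round(3),o["q"].round(2),o["opening"])
a=now();b=pose(0,back=.12);print(b[0])
rows(line(a,b,15))
E
```

```text
2.275 [0.467 0.18  0.231] [ 0.13  0.01  1.79 -0.    1.34  1.39] 0.6031452818101629
[0.57359073 0.41380548 0.13453612]
[12.0, -13.0, 6.0] [-2.5, -0.5, 1.5]
[11.0, -13.0, 6.0] [-2.5, -0.5, 1.5]
[11.0, -14.0, 5.0] [-3.0, -1.0, 2.0]
[10.0, -14.0, 5.0] [-2.5, -0.5, 1.5]
[10.0, -15.0, 3.0] [-2.5, -0.5, 1.5]
[10.0, -15.0, 3.0] [-2.5, -0.5, 1.5]
[10.0, -15.0, 2.0] [-3.0, -0.5, 2.0]
[8.0, -16.0, 1.0] [-2.5, -0.5, 1.5]
[9.0, -17.0, 0.0] [-2.5, -1.0, 1.5]
[8.0, -16.0, -0.0] [-2.5, -0.5, 1.5]
[8.0, -17.0, -2.0] [-3.0, -0.5, 2.0]
[7.0, -16.0, -2.0] [-2.5, -0.5, 1.5]
[6.0, -17.0, -3.0] [-2.5, -0.5, 1.5]
[6.0, -17.0, -4.0] [-2.5, -1.0, 1.5]
[6.0, -17.0, -5.0] [-3.0, -0.5, 2.0]
```

Request:
apply_moves(
  moves=[
    {"jaw": 0.6,"offset": [17,-20,0],"rot": [-4,-1,2.5]},
    {"jaw": 0.6,"offset": [17,-20,0],"rot": [-4,-1,2.5]},
    {"jaw": 0.6,"offset": [16,-21,0],"rot": [-4,-1,2.5]},
    {"jaw": 0.6,"offset": [15,-22,0],"rot": [-4,-1,2.5]},
    {"jaw": 0.6,"offset": [14,-22,0],"rot": [-4,-1,2.5]},
  ],
)

```text
time_s: 2.9
eef_pos: [0.5212, 0.2976, 0.2144]
eef_rot: [0.179, 0.983, 0.044, -0.015]
wrist_force: [0.8, -0.3, -0.2]
opening: 0.601
grasp_force: 0.0
```

```bash
python3 - <<'E'
from plan import *
o=ctrl.get_obs();print(o["time_s"],o["eef_pos"].round(3),o["q"].round(2),o["opening"])
a=now();b=pose(0,back=.12);print(b[0])
rows(line(a,b,5))
E
```

```text
2.9 [0.521 0.298 0.214] [ 0.48  0.41  1.39 -0.31  1.53  2.01] 0.6007663943191182
[0.57359073 0.41380548 0.13453612]
[13.0, -26.0, 7.0] [-4.0, -1.0, 2.5]
[12.0, -28.0, 4.0] [-3.5, -0.5, 2.0]
[11.0, -27.0, 3.0] [-4.0, -1.0, 2.5]
[10.0, -29.0, 0.0] [-4.0, -0.5, 2.5]
[8.0, -29.0, -1.0] [-3.5, -1.0, 2.5]
```

Request:
apply_moves(
  moves=[
    {"jaw": 0.6,"offset": [13,-26,7],"rot": [-4,-1,2.5]},
    {"jaw": 0.6,"offset": [12,-28,4],"rot": [-3.5,-0.5,2]},
    {"jaw": 0.6,"offset": [11,-27,3],"rot": [-4,-1,2.5]},
    {"jaw": 0.6,"offset": [10,-29,0],"rot": [-4,-0.5,2.5]},
    {"jaw": 0.6,"offset": [8,-29,-1],"rot": [-3.5,-1,2.5]},
  ],
)

```text
time_s: 3.52
eef_pos: [0.5725, 0.4142, 0.1334]
eef_rot: [0.34, 0.938, -0.063, -0.023]
wrist_force: [0.6, 0.9, -0.5]
opening: 0.599
grasp_force: 0.0
```

```bash
python3 - <<'E'
from plan import *
o=ctrl.get_obs();print(o["time_s"],o["eef_pos"].round(3),o["q"].round(2),o["opening"])
a=now();b=pose(0,back=.05);print(b[0])
rows(line(a,b,3)+line(b,pose(0),2))
p,d=ctrl.camera("side");cv2.imwrite("pics/s1.png",cv2.resize(p[130:400,150:510],(720,540))[:,:,::-1])
E
```

```text
3.525 [0.572 0.414 0.133] [ 0.66  0.98  0.78 -0.49  1.88  2.33] 0.5992089285923545
[0.56774128 0.36919218 0.08091301]
[0.0, 0.0, 23.0] [-0.0, 0.0, -0.0]
[1.0, 1.0, 23.0] [-0.0, 0.0, -0.0]
[0.0, 0.0, 23.0] [-0.0, 0.0, -0.0]
[0.0, 0.0, 25.0] [-0.0, 0.0, -0.0]
[1.0, 0.0, 25.0] [-0.0, 0.0, -0.0]
```

View pics/s1.png

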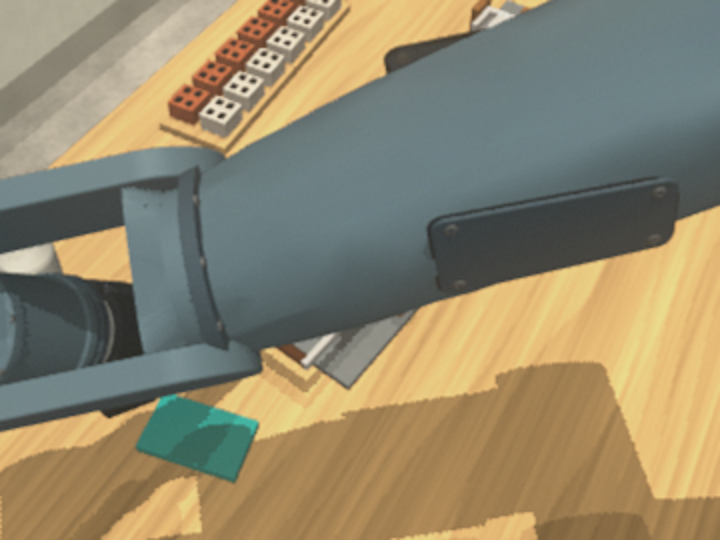

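Request:
apply_moves(
  moves=[
    {"jaw": 0.6,"offset": [0,0,25],"rot": [0,0,0]},
    {"jaw": 0.6,"offset": [1,1,25],"rot": [0,0,0]},
    {"jaw": 0.6,"offset": [0,0,25],"rot": [0,0,0]},
    {"jaw": 0.6,"offset": [1,0,20],"rot": [0,0,0]},
    {"jaw": 0.6,"offset": [0,0,10],"rot": [0,0,0]},
  ],
)

```text
time_s: 4.2
eef_pos: [0.5649, 0.3446, 0.053]
eef_rot: [0.34, 0.938, -0.062, -0.024]
wrist_force: [-0.6, -0.5, -0.2]
opening: 0.6
grasp_force: 0.0
```

```bash
python3 - <<'E'
from plan import *
o=ctrl.get_obs();print(o["time_s"],o["eef_pos"].round(3),o["q"].round(2),o["wrist_force"])
rows([pose(0)])
p,d=ctrl.camera("top");cv2.imwrite("pics/t1.png",cv2.resize(p[150:300,130:330],(800,600))[:,:,::-1])
E
```

```text
4.2 [0.565 0.345 0.053] [ 0.6   0.94  1.02 -0.5   1.68  2.38] [-0.57549821 -0.47747928 -0.21660824]
[-0.0, -1.0, 13.0] [-0.0, 0.0, -0.0]
```

View pics/t1.png

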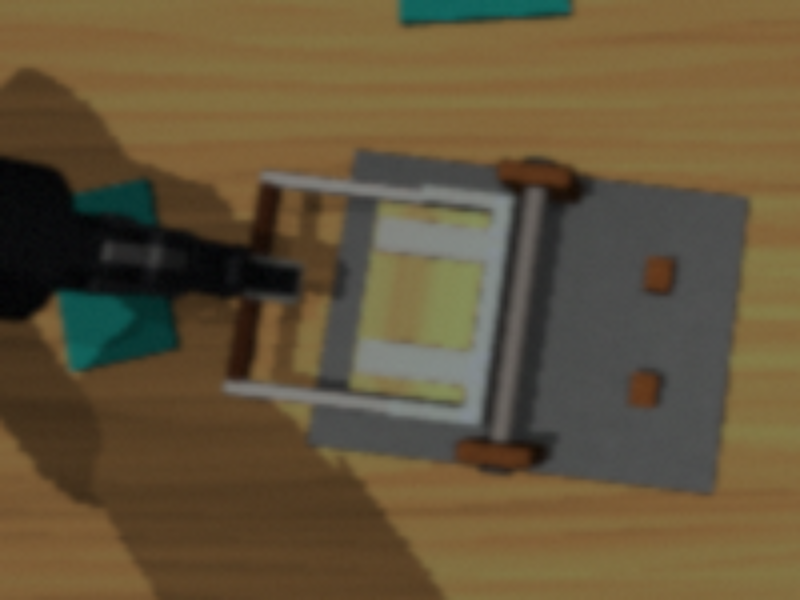

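The finger straddles the middle of the handle bar, at about (265,270) in the crop, clear of the pair. Next I advance and close.

Request:
apply_moves(
  moves=[
    {"jaw": 0.6,"offset": [0,-1,12],"rot": [0,0,0]},
    {"jaw": 0.15,"offset": [0,0,0],"rot": [0,0,0]},
    {"jaw": 0.0,"offset": [0,0,0],"rot": [0,0,0]},
    {"jaw": 0.0,"offset": [0,0,0],"rot": [0,0,0]},
    {"jaw": 0.0,"offset": [0,0,0],"rot": [0,0,0]},
  ],
)

```text
time_s: 4.88
eef_pos: [0.5646, 0.3394, 0.0447]
eef_rot: [0.339, 0.938, -0.062, -0.023]
wrist_force: [0.9, 2.4, 0.1]
opening: 0.118
grasp_force: 58.5
```

```bash
python3 - <<'E'
from plan import *
o=ctrl.get_obs();print(o["time_s"],o["eef_pos"].round(4),o["wrist_force"],o["torque"],o["opening"],o["grasp_force"],o["dq"].round(3))
R=now()[1];print("tool force",R.inv().apply(o["wrist_force"]).round(1),"tcp err tool mm",(R.inv().apply(pose(0)[0]-o["eef_pos"])*1000).round(1))
a=now();rows([pose(t) for t in range(4,181,4)])
E
```

```text
4.875 [0.5646 0.3394 0.0447] [0.93863717 2.38253469 0.13431344] [ 0.47137018 -0.07291218  0.0155181 ] 0.1180725813060265 58.49404156208038 [ 0.001 -0.    -0.    -0.    -0.     0.002]
tool force [ 0.6 -1.8 -1.7] tcp err tool mm [-0.8  0.3  3.1]
[-1.0, 6.0, -4.0] [1.5, 0.0, -0.0]
[0.0, 6.0, -7.0] [2.0, 0.0, -0.0]
[0.0, 7.0, -7.0] [1.5, 0.0, -0.0]
[0.0, 7.0, -7.0] [2.0, 0.0, -0.0]
[0.0, 7.0, -6.0] [1.5, 0.0, -0.0]
[0.0, 7.0, -6.0] [2.0, 0.0, -0.0]
[0.0, 7.0, -6.0] [1.5, 0.0, -0.0]
[0.0, 8.0, -5.0] [2.0, 0.0, -0.0]
[0.0, 8.0, -5.0] [1.5, 0.0, -0.0]
[0.0, 8.0, -5.0] [2.0, 0.0, -0.0]
[0.0, 8.0, -4.0] [2.0, 0.0, -0.0]
[0.0, 8.0, -4.0] [1.5, 0.0, -0.0]
[0.0, 9.0, -4.0] [2.0, 0.0, -0.0]
[0.0, 9.0, -3.0] [1.5, 0.0, -0.0]
[0.0, 8.0, -3.0] [2.0, 0.0, -0.0]
[0.0, 9.0, -2.0] [1.5, 0.0, -0.0]
[0.0, 9.0, -2.0] [2.0, 0.0, -0.0]
[0.0, 9.0, -2.0] [1.5, 0.0, -0.0]
[0.0, 9.0, -2.0] [2.0, 0.0, -0.0]
[0.0, 10.0, -1.0] [2.0, 0.0, -0.0]
[0.0, 9.0, -0.0] [1.5, 0.0, -0.0]
[0.0, 9.0, -1.0] [2.0, 0.0, -0.0]
[0.0, 9.0, 1.0] [1.5, 0.0, -0.0]
[0.0, 9.0, 0.0] [2.0, 0.0, -0.0]
[0.0, 10.0, 1.0] [1.5, 0.0, -0.0]
[0.0, 9.0, 1.0] [2.0, 0.0, -0.0]
[0.0, 9.0, 2.0] [1.5, 0.0, -0.0]
[0.0, 9.0, 2.0] [2.0, 0.0, -0.0]
[1.0, 9.0, 3.0] [2.0, 0.0, -0.0]
[-0.0, 8.0, 2.0] [1.5, 0.0, -0.0]
[-0.0, 9.0, 3.0] [2.0, 0.0, -0.0]
[-0.0, 9.0, 4.0] [1.5, 0.0, -0.0]
[-0.0, 8.0, 4.0] [2.0, 0.0, -0.0]
[-0.0, 8.0, 4.0] [1.5, 0.0, -0.0]
[-0.0, 8.0, 5.0] [2.0, -0.0, -0.0]
[-0.0, 8.0, 5.0] [1.5, -0.0, -0.0]
[-0.0, 8.0, 5.0] [2.0, -0.0, -0.0]
[-0.0, 7.0, 5.0] [2.0, -0.0, -0.0]
[-0.0, 8.0, 6.0] [1.5, -0.0, -0.0]
[-0.0, 7.0, 6.0] [2.0, -0.0, -0.0]
[-0.0, 7.0, 7.0] [1.5, -0.0, -0.0]
[-0.0, 6.0, 7.0] [2.0, -0.0, -0.0]
[-0.0, 6.0, 7.0] [1.5, -0.0, -0.0]
[-0.0, 6.0, 7.0] [2.0, -0.0, -0.0]
[-0.0, 6.0, 8.0] [1.5, -0.0, -0.0]
```

Request:
apply_moves(
  moves=[
    {"jaw": 0,"offset": [0,3,-2],"rot": [1,0,0]},
    {"jaw": 0,"offset": [0,5,-4],"rot": [1,0,0]},
    {"jaw": 0,"offset": [0,5,-5],"rot": [1.5,0,0]},
    {"jaw": 0,"offset": [0,5,-5],"rot": [1.5,0,0]},
    {"jaw": 0,"offset": [0,5,-5],"rot": [1.5,0,0]},
  ],
)

```text
time_s: 5.5
eef_pos: [0.5645, 0.338, 0.075]
eef_rot: [0.28, 0.958, -0.062, -0.018]
wrist_force: [3.1, 17.3, -2.4]
opening: 0.109
grasp_force: 58.8
```

```bash
cat > st.py <<'E'
from plan import *
import sys
o=ctrl.get_obs();a=now();v=a[0]-H
def st(deep=.0):
    g=a[0]-a[1].as_matrix()[:,2]*(ctrl.pinch_z+deep)-H
    th=np.degrees(np.arctan2(g[2],g@yc));r=np.hypot(g[2],g@yc)*1000
    z=a[1].as_matrix()[:,2];ph=np.degrees(np.arctan2(z@yc,-z[2]))
    print(f"t {o['time_s']:.2f} th {th:.1f} r {r:.1f} x {g@xc*1000:.1f} phi {ph:.1f}","Ftool",a[1].inv().apply(o["wrist_force"]).round(1),"open",round(o["opening"],3),"grip",round(o["grasp_force"],1),"q",o["q"].round(2))
    return th
th=st(.001)
n,step=int(sys.argv[1]),float(sys.argv[2])
rows([pose(min(th+step*k,180.),deep=.001) for k in range(1,n+1)])
E
python3 st.py 15 4
```

```text
t 5.50 th 12.8 r 142.4 x 0.8 phi -32.6 Ftool [  0.8 -16.   -7.5] open 0.109 grip 58.8 q [ 0.56  0.82  1.13 -0.43  1.58  2.34]
[-1.0, 8.0, -6.0] [0.0, -0.0, -0.0]
[0.0, 7.0, -7.0] [2.0, -0.0, -0.0]
[0.0, 7.0, -6.0] [1.5, -0.0, -0.0]
[0.0, 8.0, -5.0] [2.0, -0.0, 0.0]
[0.0, 7.0, -5.0] [1.5, -0.0, 0.0]
[0.0, 8.0, -5.0] [2.0, -0.0, 0.0]
[0.0, 9.0, -5.0] [2.0, -0.0, 0.0]
[0.0, 8.0, -4.0] [1.5, -0.0, 0.0]
[0.0, 8.0, -4.0] [2.0, -0.0, 0.0]
[0.0, 9.0, -4.0] [1.5, -0.0, 0.0]
[0.0, 9.0, -3.0] [2.0, -0.0, 0.0]
[0.0, 9.0, -3.0] [1.5, -0.0, 0.0]
[0.0, 9.0, -2.0] [2.0, -0.0, 0.0]
[0.0, 9.0, -2.0] [1.5, -0.0, 0.0]
[0.0, 9.0, -2.0] [2.0, -0.0, 0.0]
```

```bash
sed -i 's/^H=.*/H=np.array([.5473,.2135,.060])/;' plan.py; python3 st.py 15 3.5
```

```text
Traceback (most recent call last):
  File "st.py", line 1, in <module>
    from plan import *
  File "plan.py", line 4, in <module>
    Rc=np.stack([xc,yc,[0,0,1]],1)
                 ^^
NameError: name 'xc' is not defined
```

```bash
sed -i 's/^H=.*/H=np.array([.5473,.2135,.060]); yc=np.array([.130,.9915,0]); xc=np.array([.9915,-.130,0])/;' plan.py; python3 st.py 15 3.5
```

```text
t 5.50 th 13.1 r 139.9 x 0.9 phi -32.6 Ftool [  0.8 -16.   -7.5] open 0.109 grip 58.8 q [ 0.56  0.82  1.13 -0.43  1.58  2.34]
[-1.0, 5.0, -7.0] [0.0, -0.0, -0.0]
[0.0, 6.0, -6.0] [1.5, -0.0, -0.0]
[0.0, 7.0, -5.0] [1.5, -0.0, -0.0]
[0.0, 6.0, -5.0] [1.5, -0.0, -0.0]
[0.0, 7.0, -5.0] [1.5, -0.0, 0.0]
[0.0, 7.0, -4.0] [2.0, -0.0, 0.0]
[0.0, 7.0, -5.0] [1.5, -0.0, 0.0]
[0.0, 7.0, -4.0] [1.5, -0.0, 0.0]
[0.0, 7.0, -3.0] [1.5, -0.0, 0.0]
[0.0, 8.0, -4.0] [1.5, -0.0, 0.0]
[0.0, 7.0, -3.0] [1.5, -0.0, 0.0]
[0.0, 8.0, -3.0] [1.5, -0.0, 0.0]
[0.0, 8.0, -2.0] [1.5, -0.0, 0.0]
[0.0, 7.0, -3.0] [1.5, -0.0, 0.0]
[0.0, 8.0, -2.0] [2.0, -0.0, 0.0]
```

Request:
apply_moves(
  moves=[
    {"jaw": 0,"offset": [0,5,-7],"rot": [0.5,0,0]},
    {"jaw": 0,"offset": [0,6,-6],"rot": [1.5,0,0]},
    {"jaw": 0,"offset": [0,7,-5],"rot": [1.5,0,0]},
    {"jaw": 0,"offset": [0,6,-5],"rot": [1.5,0,0]},
    {"jaw": 0,"offset": [0,7,-5],"rot": [1.5,0,0]},
  ],
)

```text
time_s: 6.12
eef_pos: [0.5627, 0.3244, 0.1153]
eef_rot: [0.227, 0.972, -0.064, -0.015]
wrist_force: [2.1, 10.3, -2.6]
opening: 0.119
grasp_force: 58.3
```

```bash
python3 st.py 10 3.5
```

```text
t 6.12 th 31.1 r 141.0 x 0.8 phi -26.3 Ftool [  0.8 -10.6  -2.3] open 0.119 grip 58.3 q [ 0.52  0.69  1.22 -0.36  1.53  2.29]
[-1.0, 6.0, -5.0] [1.5, -0.0, -0.0]
[0.0, 7.0, -4.0] [2.0, -0.0, -0.0]
[0.0, 8.0, -4.0] [1.5, -0.0, -0.0]
[0.0, 7.0, -4.0] [1.5, -0.0, -0.0]
[0.0, 7.0, -4.0] [1.5, -0.0, -0.0]
[0.0, 8.0, -3.0] [1.5, -0.0, -0.0]
[0.0, 7.0, -3.0] [1.5, -0.0, -0.0]
[0.0, 8.0, -2.0] [1.5, -0.0, -0.0]
[0.0, 8.0, -3.0] [1.5, -0.0, -0.0]
[0.0, 8.0, -2.0] [1.5, -0.0, -0.0]
```

Request:
apply_moves(
  moves=[
    {"jaw": 0,"offset": [0,6,-5],"rot": [1.5,0,0]},
    {"jaw": 0,"offset": [0,7,-4],"rot": [2,0,0]},
    {"jaw": 0,"offset": [0,8,-4],"rot": [1.5,0,0]},
    {"jaw": 0,"offset": [0,7,-4],"rot": [1.5,0,0]},
    {"jaw": 0,"offset": [0,7,-4],"rot": [1.5,0,0]},
  ],
)

```text
time_s: 6.75
eef_pos: [0.5595, 0.3002, 0.1488]
eef_rot: [0.16, 0.985, -0.065, -0.01]
wrist_force: [-0.3, 5.3, 0.4]
opening: 0.115
grasp_force: 58.4
```

Request:
apply_moves(
  moves=[
    {"jaw": 0,"offset": [0,8,-3],"rot": [1.5,0,0]},
    {"jaw": 0,"offset": [0,7,-3],"rot": [1.5,0,0]},
    {"jaw": 0,"offset": [0,8,-2],"rot": [1.5,0,0]},
    {"jaw": 0,"offset": [0,8,-3],"rot": [1.5,0,0]},
    {"jaw": 0,"offset": [0,8,-2],"rot": [1.5,0,0]},
  ],
)

```text
time_s: 7.38
eef_pos: [0.555, 0.2665, 0.1729]
eef_rot: [0.095, 0.993, -0.066, -0.006]
wrist_force: [-0.9, 8.0, 4.1]
opening: 0.119
grasp_force: 58.4
```

```bash
python3 st.py 15 3.5;python3 - <<'E'
from plan import *
p,d=ctrl.camera("top");cv2.imwrite("pics/t2.png",cv2.resize(p[130:300,130:330],(700,595))[:,:,::-1])
E
```

```text
t 7.38 th 66.6 r 144.1 x 0.8 phi -10.9 Ftool [-1.9 -6.9 -5.5] open 0.119 grip 58.4 q [ 0.34  0.4   1.46 -0.17  1.37  2.09]
[-1.0, 8.0, 0.0] [2.0, -0.0, -0.0]
[0.0, 8.0, -1.0] [1.5, -0.0, -0.0]
[0.0, 8.0, -1.0] [1.5, -0.0, -0.0]
[0.0, 8.0, -1.0] [1.5, -0.0, -0.0]
[0.0, 9.0, -0.0] [2.0, -0.0, -0.0]
[0.0, 8.0, -1.0] [1.5, -0.0, -0.0]
[0.0, 8.0, 0.0] [1.5, -0.0, -0.0]
[0.0, 8.0, 1.0] [1.5, -0.0, -0.0]
[0.0, 8.0, 0.0] [1.5, -0.0, -0.0]
[0.0, 8.0, 1.0] [1.5, -0.0, -0.0]
[0.0, 8.0, 2.0] [1.5, -0.0, -0.0]
[0.0, 8.0, 1.0] [1.5, -0.0, -0.0]
[0.0, 8.0, 2.0] [1.5, -0.0, -0.0]
[0.0, 8.0, 2.0] [2.0, -0.0, -0.0]
[0.0, 8.0, 2.0] [1.5, -0.0, -0.0]
```

View pics/t2.png

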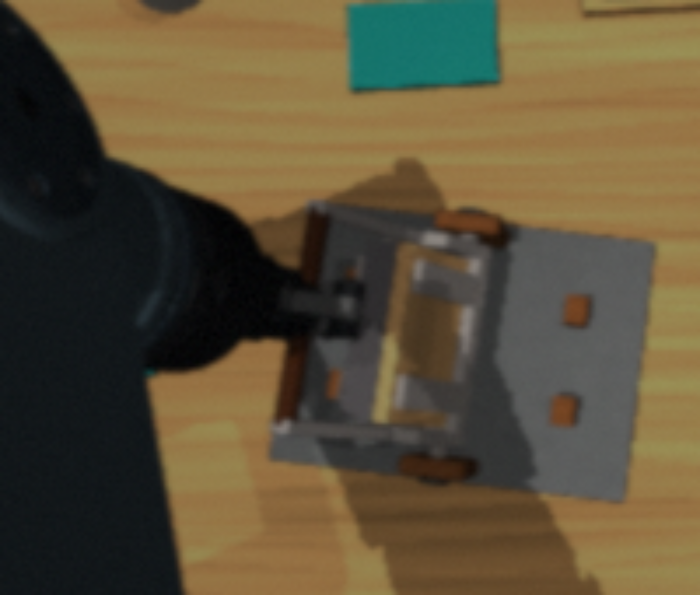

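The cradle is about two-thirds up, with the bar at (300,310) still held in the fingers. I'll carry on.

Request:
apply_moves(
  moves=[
    {"jaw": 0,"offset": [0,8,0],"rot": [2,0,0]},
    {"jaw": 0,"offset": [0,8,-1],"rot": [1.5,0,0]},
    {"jaw": 0,"offset": [0,8,-1],"rot": [1.5,0,0]},
    {"jaw": 0,"offset": [0,8,-1],"rot": [1.5,0,0]},
    {"jaw": 0,"offset": [0,9,0],"rot": [2,0,0]},
  ],
)

```text
time_s: 8.05
eef_pos: [0.5499, 0.2271, 0.1832]
eef_rot: [0.021, 0.998, -0.066, -0.001]
wrist_force: [-6.0, 5.3, 16.3]
opening: 0.115
grasp_force: 64.2
```

Request:
apply_moves(
  moves=[
    {"jaw": 0,"offset": [0,8,-1],"rot": [1.5,0,0]},
    {"jaw": 0,"offset": [0,8,0],"rot": [1.5,0,0]},
    {"jaw": 0,"offset": [0,8,1],"rot": [1.5,0,0]},
    {"jaw": 0,"offset": [0,8,0],"rot": [1.5,0,0]},
    {"jaw": 0,"offset": [0,8,1],"rot": [1.5,0,0]},
  ],
)

```text
time_s: 8.68
eef_pos: [0.5445, 0.1858, 0.181]
eef_rot: [-0.043, 0.997, -0.066, 0.003]
wrist_force: [-4.0, 3.3, 10.6]
opening: 0.112
grasp_force: 64.4
```

```bash
python3 st.py 15 3.5
```

```text
t 8.68 th 101.8 r 143.7 x 0.8 phi 4.9 Ftool [ -4.4  -3.7 -10.3] open 0.112 grip 64.4 q [0.07 0.21 1.69 0.09 1.23 1.75]
[-1.0, 8.0, 3.0] [2.0, -0.0, -0.0]
[0.0, 8.0, 2.0] [1.5, -0.0, -0.0]
[0.0, 8.0, 1.0] [1.5, -0.0, -0.0]
[0.0, 8.0, 2.0] [1.5, -0.0, -0.0]
[0.0, 7.0, 3.0] [1.5, -0.0, -0.0]
[0.0, 8.0, 3.0] [1.5, -0.0, -0.0]
[0.0, 8.0, 3.0] [1.5, -0.0, -0.0]
[0.0, 7.0, 3.0] [2.0, -0.0, -0.0]
[0.0, 8.0, 3.0] [1.5, -0.0, -0.0]
[0.0, 7.0, 4.0] [1.5, -0.0, -0.0]
[0.0, 7.0, 4.0] [1.5, -0.0, -0.0]
[0.0, 7.0, 4.0] [1.5, -0.0, -0.0]
[0.0, 7.0, 5.0] [1.5, -0.0, -0.0]
[0.0, 7.0, 5.0] [1.5, -0.0, -0.0]
[0.0, 6.0, 5.0] [1.5, -0.0, -0.0]
```

Request:
apply_moves(
  moves=[
    {"jaw": 0,"offset": [-1,8,1],"rot": [2,0,0]},
    {"jaw": 0,"offset": [0,8,1],"rot": [1.5,0,0]},
    {"jaw": 0,"offset": [0,8,1],"rot": [1.5,0,0]},
    {"jaw": 0,"offset": [0,8,2],"rot": [1.5,0,0]},
    {"jaw": 0,"offset": [0,7,3],"rot": [1.5,0,0]},
  ],
)

```text
time_s: 9.3
eef_pos: [0.5394, 0.1475, 0.1675]
eef_rot: [-0.111, 0.992, -0.066, 0.009]
wrist_force: [-3.8, -2.2, 13.7]
opening: 0.115
grasp_force: 63.3
```

```bash
python3 st.py 15 3.5
```

```text
t 9.30 th 119.2 r 145.1 x 0.7 phi 12.8 Ftool [ -3.4  -0.5 -14. ] open 0.115 grip 63.3 q [-0.08  0.17  1.77  0.24  1.19  1.54]
[-1.0, 7.0, 6.0] [1.5, -0.0, -0.0]
[0.0, 7.0, 3.0] [2.0, -0.0, -0.0]
[0.0, 8.0, 3.0] [1.5, -0.0, -0.0]
[0.0, 7.0, 3.0] [1.5, -0.0, -0.0]
[0.0, 8.0, 4.0] [1.5, -0.0, -0.0]
[0.0, 7.0, 4.0] [1.5, -0.0, -0.0]
[0.0, 7.0, 4.0] [1.5, -0.0, -0.0]
[0.0, 7.0, 5.0] [1.5, -0.0, -0.0]
[0.0, 6.0, 5.0] [1.5, -0.0, -0.0]
[0.0, 7.0, 5.0] [1.5, -0.0, -0.0]
[0.0, 6.0, 5.0] [2.0, -0.0, -0.0]
[0.0, 6.0, 6.0] [1.5, -0.0, -0.0]
[0.0, 6.0, 5.0] [1.5, -0.0, -0.0]
[0.0, 6.0, 6.0] [1.5, -0.0, -0.0]
[0.0, 6.0, 6.0] [1.5, -0.0, -0.0]
```

Request:
apply_moves(
  moves=[
    {"jaw": 0,"offset": [0,7,4],"rot": [1.5,0,0]},
    {"jaw": 0,"offset": [0,7,3],"rot": [2,0,0]},
    {"jaw": 0,"offset": [0,8,3],"rot": [1.5,0,0]},
    {"jaw": 0,"offset": [0,7,3],"rot": [1.5,0,0]},
    {"jaw": 0,"offset": [0,8,4],"rot": [1.5,0,0]},
  ],
)

```text
time_s: 9.93
eef_pos: [0.5352, 0.1158, 0.1404]
eef_rot: [-0.179, 0.982, -0.065, 0.013]
wrist_force: [-3.0, -5.5, 9.2]
opening: 0.114
grasp_force: 64.6
```

```bash
python3 st.py 14 3.5;python3 - <<'E'
from plan import *
p,d=ctrl.camera("side");cv2.imwrite("pics/s2.png",cv2.resize(p[130:380,170:470],(720,600))[:,:,::-1])
E
```

```text
t 9.93 th 136.9 r 144.5 x 0.6 phi 20.7 Ftool [ -2.2   2.2 -10.7] open 0.114 grip 64.6 q [-0.22  0.19  1.84  0.39  1.17  1.32]
[-1.0, 6.0, 6.0] [1.5, -0.0, -0.0]
[0.0, 7.0, 5.0] [2.0, -0.0, -0.0]
[0.0, 7.0, 4.0] [1.5, -0.0, -0.0]
[0.0, 7.0, 5.0] [1.5, -0.0, -0.0]
[0.0, 6.0, 5.0] [1.5, -0.0, -0.0]
[0.0, 6.0, 5.0] [1.5, -0.0, -0.0]
[0.0, 7.0, 6.0] [1.5, -0.0, -0.0]
[0.0, 6.0, 5.0] [1.5, -0.0, -0.0]
[0.0, 5.0, 6.0] [1.5, -0.0, -0.0]
[0.0, 6.0, 7.0] [1.5, -0.0, -0.0]
[0.0, 5.0, 6.0] [2.0, -0.0, -0.0]
[0.0, 5.0, 7.0] [1.5, -0.0, -0.0]
[0.0, 2.0, 2.0] [0.5, -0.0, -0.0]
[0.0, -0.0, -0.0] [-0.0, -0.0, -0.0]
```

View pics/s2.png

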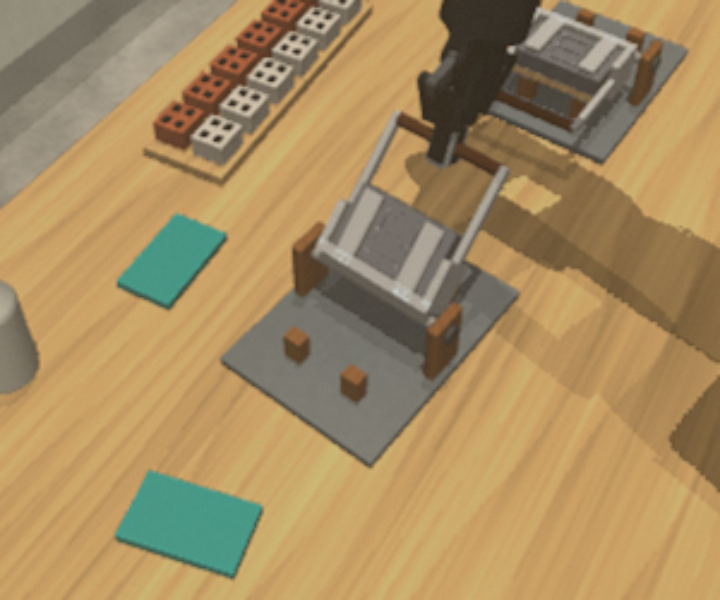

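The cradle is past the top at about 137°. The ribbed mould back now faces up at crop (385,240), the bar is held at (440,140), and the other cradle is clear. I'll continue down.

Request:
apply_moves(
  moves=[
    {"jaw": 0,"offset": [0,6,5],"rot": [1.5,0,0]},
    {"jaw": 0,"offset": [0,7,4],"rot": [1.5,0,0]},
    {"jaw": 0,"offset": [0,7,4],"rot": [1.5,0,0]},
    {"jaw": 0,"offset": [0,7,5],"rot": [1.5,0,0]},
    {"jaw": 0,"offset": [0,6,5],"rot": [1.5,0,0]},
  ],
)

```text
time_s: 10.6
eef_pos: [0.5323, 0.0942, 0.1052]
eef_rot: [-0.242, 0.968, -0.065, 0.017]
wrist_force: [-2.1, -9.5, 6.9]
opening: 0.116
grasp_force: 66.3
```

```bash
python3 st.py 9 3
```

```text
t 10.60 th 154.2 r 143.8 x 0.5 phi 28.1 Ftool [ -0.8   5.3 -10.7] open 0.116 grip 66.3 q [-0.34  0.26  1.88  0.53  1.16  1.11]
[-1.0, 4.0, 6.0] [2.0, -0.0, -0.0]
[0.0, 6.0, 5.0] [1.0, -0.0, -0.0]
[0.0, 5.0, 4.0] [1.5, -0.0, -0.0]
[0.0, 5.0, 5.0] [1.5, -0.0, -0.0]
[0.0, 5.0, 6.0] [1.0, -0.0, -0.0]
[0.0, 4.0, 5.0] [1.5, -0.0, -0.0]
[0.0, 5.0, 5.0] [1.5, -0.0, -0.0]
[0.0, 4.0, 6.0] [1.0, -0.0, -0.0]
[0.0, 3.0, 3.0] [1.0, -0.0, -0.0]
```

Request:
apply_moves(
  moves=[
    {"jaw": 0,"offset": [0,5,5],"rot": [1.5,0,0]},
    {"jaw": 0,"offset": [0,6,5],"rot": [1,0,0]},
    {"jaw": 0,"offset": [0,5,4],"rot": [1.5,0,0]},
    {"jaw": 0,"offset": [0,5,5],"rot": [1,0,0]},
    {"jaw": 0,"offset": [0,4,5],"rot": [1,0,0]},
  ],
)

```text
time_s: 11.22
eef_pos: [0.5311, 0.0847, 0.0714]
eef_rot: [-0.292, 0.954, -0.064, 0.02]
wrist_force: [-3.3, -13.7, 4.8]
opening: 0.115
grasp_force: 67.5
```

```bash
python3 st.py 5 2
```

```text
t 11.22 th 168.9 r 143.5 x 0.6 phi 34.0 Ftool [ -1.5   8.9 -11.8] open 0.115 grip 67.5 q [-0.41  0.36  1.89  0.63  1.16  0.96]
[-1.0, 2.0, 5.0] [2.0, -0.0, -0.0]
[0.0, 3.0, 3.0] [1.0, -0.0, -0.0]
[0.0, 3.0, 4.0] [0.5, -0.0, -0.0]
[0.0, 3.0, 3.0] [1.0, -0.0, -0.0]
[0.0, 3.0, 4.0] [1.0, -0.0, -0.0]
```

Request:
apply_moves(
  moves=[
    {"jaw": 0,"offset": [0,3,4],"rot": [1,0,0]},
    {"jaw": 0,"offset": [0,3,4],"rot": [1,0,0]},
    {"jaw": 0,"offset": [0,3,3],"rot": [0.5,0,0]},
    {"jaw": 0,"offset": [0,3,3],"rot": [0.5,0,0]},
    {"jaw": 0,"offset": [0,2,2],"rot": [0,0,0]},
  ],
)

```text
time_s: 11.85
eef_pos: [0.5308, 0.0832, 0.05]
eef_rot: [-0.317, 0.946, -0.064, 0.022]
wrist_force: [0.2, -8.2, 3.1]
opening: 0.117
grasp_force: 67.8
```

```bash
python3 st.py 3 1
```

```text
t 11.85 th 177.7 r 143.3 x 0.5 phi 37.1 Ftool [ 1.3  4.6 -7.4] open 0.117 grip 67.8 q [-0.44  0.42  1.89  0.68  1.16  0.88]
[-1.0, -0.0, 3.0] [2.5, -0.0, -0.0]
[0.0, 1.0, 2.0] [0.5, -0.0, -0.0]
[0.0, 1.0, 0.0] [-0.0, -0.0, -0.0]
```

Request:
apply_moves(
  moves=[
    {"jaw": 0,"offset": [0,2,2],"rot": [0,0,0]},
    {"jaw": 0,"offset": [0,1,1],"rot": [0,0,0]},
    {"jaw": 0,"offset": [0,1,1],"rot": [0,0,0]},
    {"jaw": 0,"offset": [0,0,0],"rot": [0,0,0]},
    {"jaw": 0,"offset": [0,0,0],"rot": [0,0,0]},
  ],
)

```text
time_s: 12.48
eef_pos: [0.5308, 0.0834, 0.0444]
eef_rot: [-0.317, 0.946, -0.063, 0.022]
wrist_force: [3.6, -5.2, -0.3]
opening: 0.115
grasp_force: 68.3
```

```bash
python3 st.py 1 1
```

```text
t 12.47 th 180.0 r 143.1 x 0.5 phi 37.1 Ftool [ 4.3  3.9 -2.6] open 0.115 grip 68.3 q [-0.44  0.43  1.89  0.68  1.15  0.87]
[-1.0, -2.0, 1.0] [3.0, -0.0, -0.0]
```

Essentially at the stop. Now I open slowly and let it settle.

Request:
apply_moves(
  moves=[
    {"jaw": 0.25,"offset": [0,0,0],"rot": [0,0,0]},
    {"jaw": 0.4,"offset": [0,0,0],"rot": [0,0,0]},
    {"jaw": 0.55,"offset": [0,0,0],"rot": [0,0,0]},
    {"jaw": 0.55,"offset": [0,0,0],"rot": [0,0,0]},
    {"jaw": 0.55,"offset": [0,0,0],"rot": [0,0,0]},
  ],
)

```text
time_s: 13.1
eef_pos: [0.5292, 0.0849, 0.044]
eef_rot: [-0.318, 0.946, -0.063, 0.02]
wrist_force: [0.5, 1.3, 0.3]
opening: 0.55
grasp_force: 0.0
```

```bash
python3 st.py 1 1
```

```text
t 13.10 th -179.9 r 141.8 x -1.2 phi 37.2 Ftool [ 0.3 -1.2  0.6] open 0.55 grip 0.0 q [-0.44  0.43  1.89  0.68  1.15  0.87]
[1.0, 9.0, -36.0] [-156.5, 0.0, -0.0]
```

Request:
apply_moves(
  moves=[
    {"jaw": 0.55,"offset": [0,0,-12],"rot": [0,0,0]},
    {"jaw": 0.55,"offset": [0,0,-20],"rot": [0,0,0]},
    {"jaw": 0.55,"offset": [0,0,-25],"rot": [0,0,0]},
    {"jaw": 0.55,"offset": [0,0,-25],"rot": [0,0,0]},
    {"jaw": 0.55,"offset": [0,-18,-24],"rot": [0,0,0]},
  ],
)

```text
time_s: 13.72
eef_pos: [0.5229, 0.0335, 0.1408]
eef_rot: [-0.318, 0.946, -0.064, 0.021]
wrist_force: [1.3, 0.5, -0.5]
opening: 0.551
grasp_force: 0.0
```

Request:
apply_moves(
  moves=[
    {"jaw": 0.55,"offset": [0,-18,-24],"rot": [0,0,0]},
    {"jaw": 0.55,"offset": [0,-18,-24],"rot": [0,0,0]},
    {"jaw": 0.55,"offset": [0,-18,-24],"rot": [0,0,0]},
    {"jaw": 0.55,"offset": [0,0,0],"rot": [0,0,0]},
    {"jaw": 0.55,"offset": [0,0,0],"rot": [0,0,0]},
  ],
)

```text
time_s: 14.35
eef_pos: [0.5227, 0.0344, 0.2293]
eef_rot: [-0.318, 0.946, -0.063, 0.021]
wrist_force: [-0.1, -0.4, 0.5]
opening: 0.546
grasp_force: 0.0
```

```bash
python3 - <<'E'
from plan import *
p,d=ctrl.camera("side");cv2.imwrite("pics/s3.png",cv2.resize(p[80:380,170:530],(720,600))[:,:,::-1])
W=cloud("side",d);h=cv2.cvtColor(p,cv2.COLOR_RGB2HSV).astype(int)
m=((h[...,0]<18)&(h[...,1]>90)&(h[...,2]<150)&(d>0)&(abs(W[...,2]-.06)<.04)&(abs(W[...,1]-.07)<.04)&(abs(W[...,0]-.53)<.06))
print(m.sum(),np.median(W[m],0).round(3) if m.any() else "",ctrl.get_obs()["wrist_force"])
E
```

```text
208 [0.525 0.073 0.065] [ 0.29947302 -0.38089357 -0.78507392]
```

View pics/s3.png

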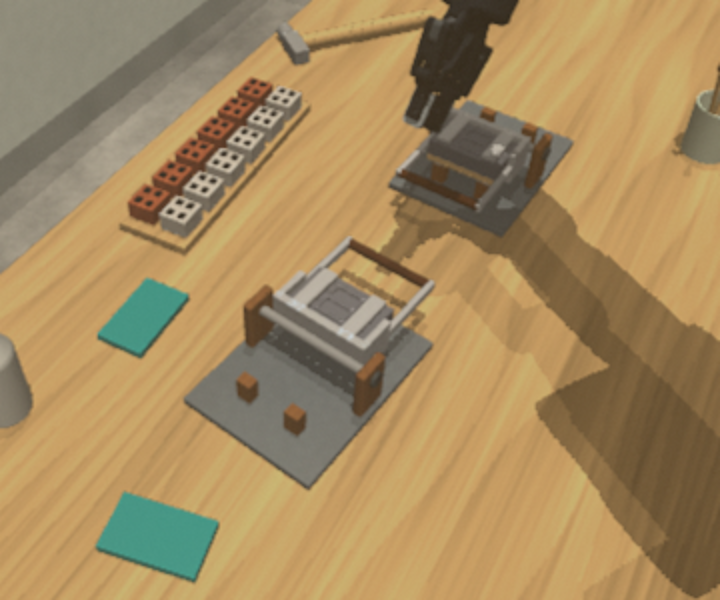

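The cradle lies fully over, with the grey ribbed mould on top at crop (340,300) and the bar at (390,265), level at z about 0.06. The other cradle is untouched at (470,150), and the gripper is clear of both.

```bash
python3 -c "
from bench import ctrl
print(ctrl.hand_in())"
```

```text
the job is handed in; nothing more can be done
None
```

I swung the left cradle right over by its handle and let go, so its mould now rests on top of its board; the other cradle was left as it was, and I handed the job in at about 14.4 s of the 38 s allowed.

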